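# Layer a paperweight in the bayonet press and hold the lid half-way to its click

### The arm

A 6-joint arm with a two-finger parallel gripper is mounted at the origin on the work surface. World frame = base frame: x ahead of the robot, y to its left, z up, the work surface at z = 0. Lengths are in m, angles in rad, forces in N, time in s.
With the tool pointing down it reaches from about 0.35 to 0.85 m from the base axis. Payload 8.1 kg.
Tool frame: the origin (TCP) lies on the centre line of the jaws, within the pads' length; the fingertips stand 17 mm ahead of it and the grasp point (between the pads) lies 2 mm behind it; z points along the fingers, y is the line along which they close (so a half turn about z gives the same grasp; the last joint's range is limited). The gripper opens to 93 mm and grips with 3 to 60 N. Pads are 15 mm wide; open, the fingers measure 128 mm over their backs; the gripper's body (75 mm by 188 mm) begins 65 mm behind the grasp point.
Start: joints at [-1.361, 0.13, 1.488, -0, 1.523, -0.085], TCP at [0.174, -0.574, 0.212] pointing down, gripper open.
Joint ranges: [-2.96, 2.96], [-0.89, 2.26], [0.02, 2.5], [-1.34, 4.48], [0, 2.73], [-2.66, 2.66]. Speed limits (rad/s): [2.39, 2.39, 2.79, 3.14, 3.14, 3.14].

### API

Orientations are given as a rotation vector (axis times angle).
In Python, from plant import robot, optics, close_job, models gives the robot as it stands.
- The arm moves only by the shell command python3 -m inch 'ROWS' [OPENING] [FORCE]. ROWS is a JSON object of lists of equal length, an entry for each row: "travel": the shift along the tool's x, y, z in m, a list of three; "spin": the turn about the tool's z in rad. In form: {"travel": [[x, y, z], ...], "spin": [spin, ...]}. A call has 1 to 10 rows; each row is the pose to reach, as a shift and turn from the pose commanded when the call began, along the tool's axes at that moment; what a row does not reach only later rows make up. A row lasts 1/12 s, in which the tool goes at most 41.7 mm and 7.16 degrees, less where a joint would pass 70% of its speed; a pose out of reach is approached as far as the arm can. A call with a gripper value outside its range is refused whole. OPENING is the closure, from 0 (fully open) to 1 (shut), set as the call begins (- or left out, the last holds). The fingers move at their own pace and stop on an object; FORCE is the grip in N (left out, the last holds). Time passes only in rows, so rows that repeat a pose let the fingers close. It gives the time, the measured TCP pose, the force, the opening and the grip force at its end, in the units of the state.
- robot.read_state(): the state, without advancing time (a new reading comes with each control period).
- optics.read_camera(name): name is "scene" or "top"; returns (picture, depth): 400x640x3 uint8, red, green, blue; 400x640 float32, m along the optical axis (not along the pixel's ray), 0 where there is no reading.
- optics.camera_info(name): a dict with "camera_matrix" (3x3 intrinsics, pixels), "view" (4x4, takes a point from world to camera coordinates). Camera axes: x right, y down, z forward; pixel columns grow to the right and rows downward; lengths in m; the calibration is good to about 2 mm. A picture is of the moment at which its call begins. camera_info takes no time and is no camera call.
- close_job(): hands the job in; it is judged then, once.
Trained networks look in the newest picture that a camera, given by its name, has taken for a name from the list of things; names that differ only in an ending like _2 or _b are one class to them, and where a whole thing is asked for, a point or a joint stands for the part that bears it (a point fixed in the world has none). Each returns a list of dicts, best first, with "p" (0 to 1); they miss things now and then, are a little off and sometimes report something else, mostly with a low value. They report only what shows in the picture. A call takes as long as a camera call.
- models.look_for(camera, name): "centre" ([x, y, z] in m, in world coordinates, good to about 4 mm: the middle of the surface that is visible of it).
- models.masks_of(camera, name): "region" (400x640 bool, what is visible of it).
The state is a dict: "t": time; "q": joint angles; "dq": joint speeds; "joint_torque": joint torques, N m; "tool_pos": TCP position; "orientation": TCP orientation; "force": force on the tool from outside, world axes, zero at the start; "wrist_torque": the same for the moment, N m; "opening": finger opening in m; "gripper_force": force on a finger pad.
Only numpy, scipy, OpenCV 4.12 (cv2) and the standard library are available. Lean on these libraries where they do the work, as an engineer would, in place of code of your own. Each camera call takes 0.05 s, during which the arm holds its last target. There are 200 camera calls.

### The job

Make up a paperweight in the round grey press: lay the small cork disc centred on the press's steel plate, then the small brass-look disc centred on top of it, letting go of each. Then lower the rose-gold bayonet lid over the stack so that its two lugs pass through the two gaps in the press flange and drop fully home, turn it clockwise (seen from above) half of the way to the lock click, so that the lid's white pointers stand at the yellow marks and never go on to the red ones, and finish while still holding it there, because the spring turns it back if you let go. Leave the bell, the stapler and the big cork tile where they are.

Things in the scene. Friction and masses are not known exactly. Their poses are not given: they have to be found in the camera images.
- press: Fixed round grey press, 128 mm diameter, 26 mm high. Origin: centre of the underside, on the axis. Flange at z 20-26 mm, inner diameter 92 mm, with two entry gaps 22 mm wide on the press's own +x and -x axes (green marks beside them); yellow marks 45 degrees clockwise of the gaps (seen from above), red marks (lock) 90 degrees. Its spring plate and orange collar are listed apart.
- press_seat (a point): Point on the press axis, 12 mm above its underside: the orange collar's floor, 8 mm under the flange, on which the lid stands when home. Under the flange the space is 112 mm in diameter. Axes as the press's.
- collar (a joint): Angle of the orange collar under the flange, rad, grows clockwise seen from above. Rests at 0, its 20 mm notches right under the entry gaps; 0.785 is half-way; lock click at 1.4; end 1.571. A spring turns it back to 0 (0.08 N m at 0, 0.19 N m at half-way). The lugs have 3 mm play to each side in the notches, so the lid turns about 0.06 rad before the collar follows.
- plate_top (a point): Centre of the top of the press's round steel plate (40 mm diameter), on the press axis, 32 mm above the work surface and 6 mm above the flange. The plate is sprung: it yields straight down by up to 8 mm (starts to move at about 1.8 N, 4 mm down at about 4 N).
- cork_disc: Loose cork disc, 48 mm diameter, 12 mm thick, 15 g. Origin: centre of the underside. Lies flat on the glass top.
- brass_disc: Loose brass-look aluminium disc, 48 mm diameter, 12 mm thick, 58 g. Origin: centre of the underside. Lies flat on the glass top; either this or the cork disc is the nearer one.
- lid: Loose rose-gold lid, 0.2 kg: a cup standing mouth down, 85 mm outer, 75 mm inner diameter, 40 mm deep inside, deck top at 45 mm. Origin: centre of its underside. Two white lugs, 14 mm wide, 6 mm high, at the bottom on its own +x and -x reach a radius of 51.5 mm; white pointer lines above them. Half a turn changes nothing. Home, it pushes the stack about 4 mm down; turned, it may rise 2 mm.
- lid_grip (a point): Point in the black bar grip, on the lid axis, 66 mm above the lid's underside. The bar lies along the lid's x axis (the line of the lugs): 50 mm long, 14 mm wide (along lid y), 24 mm high; its top is 69 mm above the underside.
- bell: Bystander: brass-look desk bell, 80 mm diameter, 62 mm high. Origin: centre of the underside.
- stapler: Bystander: rose-gold stapler, 140 x 36 x 57 mm. Origin: centre of the underside, length along its x.
- cork_tile: Bystander: round cork board tile, 180 mm diameter, 10 mm thick, lying flat. Origin: centre of the underside.

How it is judged:
By the outcome, as a careful person would: the job done as asked, in the order asked, and still so for the second after the job is handed in, while the arm keeps its last pose, push and grip.
It also fails if it takes over 58 s, if anything falls off the work surface, if the arm or the gripper's body presses on something with over 40 N, if the wrist force passes 120 N, or if a joint passes its speed limit or range.

## Working session

There is one attempt and no reset: what is moved stays moved. The work goes in short steps, Python scripts to look and compute and a shell command to move; the robot and the scene stay as the last step left them, time stands still between calls to the robot, and variables do not carry over. Pictures are saved under pics/ and viewed, at most 10 in all, crops included, and the job is handed in when it is done.

```bash
mkdir -p pics; ls; cat > h.py <<'E'
import numpy as np, cv2
from plant import robot, optics, models
from scipy.spatial.transform import Rotation as R
def cloud(cam):
    im,d=optics.read_camera(cam); i=optics.camera_info(cam); K=np.array(i["camera_matrix"]);V=np.linalg.inv(np.array(i["view"]))
    v,u=np.mgrid[:400,:640]; P=np.stack([(u-K[0,2])/K[0,0]*d,(v-K[1,2])/K[1,1]*d,d,np.ones_like(d)],-1)@V.T
    P=P[...,:3]; P[d==0]=np.nan
    return im,P
def totool(p,s=None):
    s=s or robot.read_state(); return R.from_rotvec(s["orientation"]).inv().apply(np.array(p)-s["tool_pos"])
E
python3 - <<'E'
from h import *
s=robot.read_state(); print(s)
for c in("top","scene"):
    im,P=cloud(c); cv2.imwrite(f"pics/{c}0.png",im[...,::-1]); np.save(f"{c}0.npy",P); i=optics.camera_info(c); print(c,np.linalg.inv(i["view"])[:3].round(3).tolist())
    for n in("press","plate_top","cork_disc","brass_disc","lid","bell","stapler","cork_tile"):
        print(n,[(np.round(r["centre"],3).tolist(),round(r["p"],2)) for r in models.look_for(c,n)[:3]])
E
```

```text
pics
{'t': 0.0, 'q': array([-1.36137734e+00,  1.31169257e-01,  1.48927074e+00,  1.12853359e-05,
        1.52301681e+00, -8.53898146e-02]), 'dq': array([ 0.00143111,  0.00076711,  0.00019216,  0.00048462, -0.00021528,
       -0.00042674]), 'joint_torque': array([-1.16749641e-03, -5.59854662e+01, -4.91756809e+01,  7.65550719e-02,
        3.55981768e-02, -1.16936130e-04]), 'tool_pos': array([ 0.17424273, -0.5735273 ,  0.21048733]), 'orientation': array([-3.10568309e+00, -4.61135200e-01,  1.63706630e-04]), 'force': array([-0.67610173,  0.01914982,  0.24183519]), 'wrist_torque': array([ 0.01425365,  0.00451698, -0.00639863]), 'gripper_force': 0.0, 'opening': 0.09281258924250971}
top [[0.022, -0.997, 0.075, 0.516], [-1.0, -0.023, -0.011, 0.118], [0.012, -0.075, -0.997, 1.073]]
press [([0.592, 0.034, 0.024], 0.7), ([0.746, 0.079, 0.043], 0.62)]
plate_top [([0.593, 0.028, 0.033], 0.7)]
cork_disc [([0.453, 0.266, 0.01], 0.64)]
brass_disc [([0.599, 0.201, 0.013], 0.79)]
lid [([0.515, -0.233, 0.046], 0.73)]
bell [([0.747, 0.082, 0.042], 0.75)]
stapler [([0.717, -0.185, 0.049], 0.92), ([0.591, 0.035, 0.024], 0.48)]
cork_tile [([0.45, 0.5, 0.017], 0.76)]
scene [[0.168, 0.774, -0.611, 1.279], [0.986, -0.125, 0.114, -0.033], [0.012, -0.621, -0.784, 0.929]]
press [([0.599, 0.034, 0.018], 0.74), ([0.534, -0.237, 0.047], 0.73), ([0.6, 0.204, 0.012], 0.18)]
plate_top []
cork_disc [([0.459, 0.263, 0.012], 0.68)]
brass_disc [([0.601, 0.207, 0.013], 0.61)]
lid [([0.539, -0.239, 0.05], 0.96)]
bell [([0.769, 0.075, 0.038], 0.75)]
stapler [([0.73, -0.187, 0.045], 0.69)]
cork_tile [([0.456, 0.498, 0.006], 0.63)]
```

View pics/top0.png

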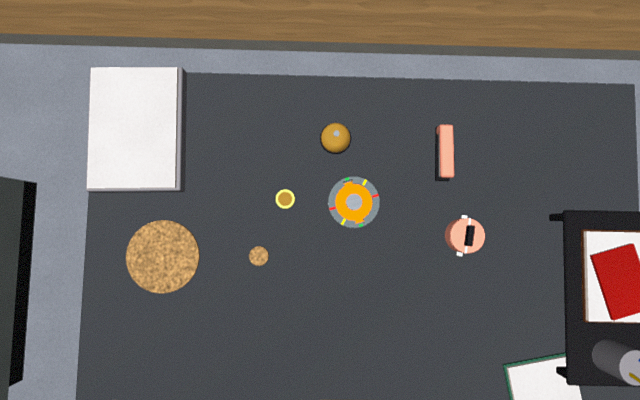

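View pics/scene0.png

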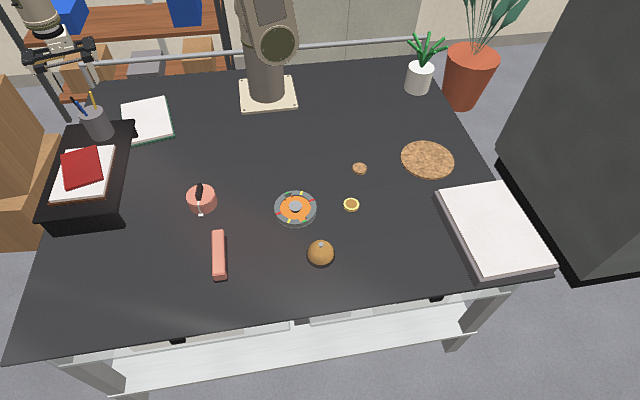

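```bash
cat >> h.py <<'E'
def onplane(cam,uv,z):
    i=optics.camera_info(cam); K=np.array(i["camera_matrix"]);V=np.linalg.inv(np.array(i["view"]))
    uv=np.atleast_2d(uv); r=np.c_[(uv[:,0]-K[0,2])/K[0,0],(uv[:,1]-K[1,2])/K[1,1],np.ones(len(uv))]@V[:3,:3].T
    return V[:3,3]+r*((z-V[2,3])/r[:,2])[:,None]
def cen(m): v,u=np.nonzero(m); return np.array([u.mean(),v.mean()])
E
python3 - <<'E'
from h import *
out=[]
for c,boxes in(("top",((354,202),(466,236),(285,199),(258,256))),("scene",((295,208),(201,198),(351,205),(360,168)))):
    im=cv2.imread(f"pics/{c}0.png"); P=np.load(f"{c}0.npy"); hsv=cv2.cvtColor(im,cv2.COLOR_BGR2HSV).astype(int)
    H,S,V=hsv[...,0],hsv[...,1],hsv[...,2]
    print(c,optics.camera_info(c)["camera_matrix"][0][0],"table z",[np.nanmedian(P[b[1]-3:b[1]+3,b[0]+32:b[0]+36,2]).round(4) for b in boxes])
    yy,xx=np.mgrid[:400,:640]
    def near(b,r): return np.hypot(xx-b[0],yy-b[1])<r
    b=boxes[0]
    for n,(lo,hi) in dict(green=(45,85),yellow=(25,35),red=(0,6),orange=(12,23)).items():
        m=near(b,32)&(S>110)&(V>70)&(((H>=lo)&(H<=hi))|((n=="red")&(H>174)))
        k,l,st,ce=cv2.connectedComponentsWithStats(m.astype(np.uint8),connectivity=8)
        for j in range(1,k):
            if st[j,4]>1: print(n,st[j,4],onplane(c,ce[j],.012 if n=="orange" else .026)[0].round(4)[:2])
    m=near(b,9)&(S<80)&(V>100); print("plate",m.sum(),onplane(c,cen(m),.032)[0].round(4))
    for n,b in zip(("brass","cork"),boxes[2:]):
        m=near(b,16)&(S>80)&(V>60); e=cv2.minEnclosingCircle(np.argwhere(m)[:,::-1].astype(np.float32)); print(n,m.sum(),onplane(c,cen(m),.012)[0].round(4), onplane(c,e[0],.012)[0].round(4),"top z",np.nanmedian(P[m][:,2]).round(4))
    b=boxes[1]; w=near(b,30)&(S<40)&(V>190); k,l,st,ce=cv2.connectedComponentsWithStats(w.astype(np.uint8),connectivity=8)
    for j in range(1,k): 
        if st[j,4]>1: print("white",st[j,4],ce[j],onplane(c,ce[j],.006)[0].round(4)[:2],P[l==j][:,2].min().round(3))
    m=near(b,16)&(V<60)&(P[...,2]>.055); print("bar",m.sum(),onplane(c,cen(m),.069)[0].round(4)); q=P[m][:,:2]; q=q-q.mean(0); print("bar dir",np.linalg.svd(q)[2][0])
    m=near(b,26)&(P[...,2]>.038)&(P[...,2]<.052)|(near(b,26)&(S>60)&(V>100)&(P[...,2]>.035)); e=cv2.minEnclosingCircle(np.argwhere(m)[:,::-1].astype(np.float32)); print("deck",onplane(c,e[0],.045)[0].round(4),e[1])
    for b in boxes[:2]: out.append(cv2.resize(im[b[1]-35:b[1]+35,b[0]-35:b[0]+35],(300,300),interpolation=cv2.INTER_CUBIC))
cv2.imwrite("pics/crop0.png",np.vstack([np.hstack(out[:2]),np.hstack(out[2:])]))
E
```

```text
top 424.98866860339183 table z [np.float64(0.0004), np.float64(0.001), np.float64(0.0008), np.float64(0.0004)]
green 13 [0.6491 0.0501]
green 12 [0.5343 0.0138]
yellow 18 [0.6406 0.0066]
yellow 18 [0.5428 0.0574]
red 19 [ 0.6085 -0.0207]
red 17 [0.5747 0.0849]
orange 937 [0.5919 0.0313]
plate 196 [0.5918 0.0319 0.032 ]
brass 316 [0.5965 0.203  0.012 ] [0.5965 0.2028 0.012 ] top z 0.0123
cork 306 [0.4534 0.2642 0.012 ] [0.4529 0.264  0.012 ] top z 0.0123
white 18 [463.83333333 216.33333333] [ 0.5622 -0.2485] 0.004
white 16 [469.1875 221.    ] [ 0.5508 -0.262 ] 0.043
white 14 [465.64285714 249.07142857] [ 0.4803 -0.2528] nan
white 21 [459.19047619 253.57142857] [ 0.4687 -0.2366] -0.002
bar 128 [ 0.5154 -0.2394  0.069 ]
bar dir [-0.99069298  0.13611548]
deck [ 0.5159 -0.2411  0.045 ] 18.13315773010254
scene 380.56315213023294 table z [np.float64(-0.0004), np.float64(-0.0013), np.float64(0.0007), np.float64(-0.0002)]
green 4 [0.5346 0.0141]
green 5 [0.6475 0.0519]
yellow 9 [0.5414 0.0577]
yellow 9 [0.6392 0.007 ]
yellow 2 [0.6446 0.0474]
red 12 [0.5746 0.0842]
red 11 [ 0.6075 -0.0202]
orange 463 [0.5871 0.0337]
plate 110 [0.5932 0.0317 0.032 ]
brass 158 [0.6017 0.2016 0.012 ] [0.601  0.2014 0.012 ] top z 0.0116
cork 146 [0.4587 0.2629 0.012 ] [0.4569 0.2632 0.012 ] top z 0.0118
white 6 [197.66666667 202.83333333] [ 0.5158 -0.2577] 0.042
white 12 [200.25 214.25] [ 0.5609 -0.2492] 0.002
bar 30 [ 0.5186 -0.2393  0.069 ]
bar dir [ 0.98305754 -0.18329724]
deck [ 0.521 -0.242  0.045] 14.534542083740234
```

View pics/crop0.png

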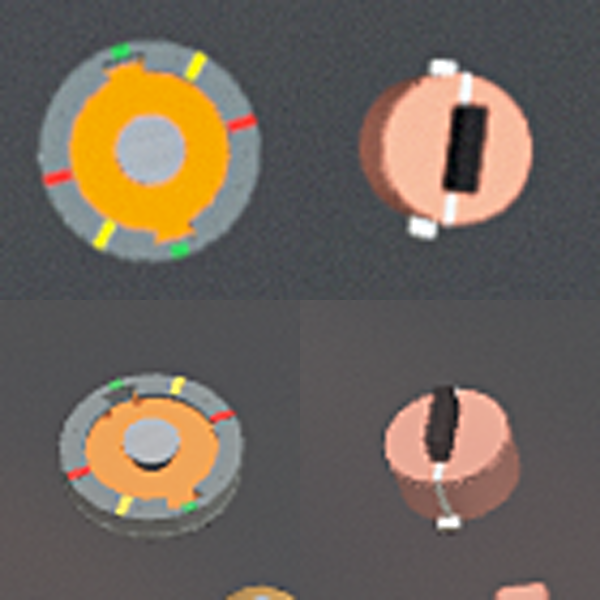

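```bash
cat > go.py <<'E'
import sys; from h import *
s=robot.read_state(); r=R.from_rotvec(s["orientation"]); x=r.apply([1,0,0]); 
print("t",round(s["t"],2),"pos",s["tool_pos"].round(4),"head",round(np.degrees(np.arctan2(x[1],x[0])),2),"z",r.apply([0,0,1]).round(4),"F",s["force"].round(2),"T",s["wrist_torque"].round(3),"open",round(s["opening"],4),"g",round(s["gripper_force"],1),"q6",round(s["q"][5],2))
for a in sys.argv[1:]: print(a,totool(eval(a),s).round(4))
E
python3 go.py .45,-.2,.21 .453,.264,.10
```

```text
t 0.9 pos [ 0.1743 -0.5741  0.2115] head 16.89 z [ 0. -0. -1.] F [-0.69  0.35 -0.04] T [ 0.001 -0.002  0.011] open 0.093 g 0.0 q6 -0.09
.45,-.2,.21 [ 0.3724 -0.2779  0.0016]
.453,.264,.10 [ 0.5101 -0.721   0.1116]
```

```bash
python3 -m inch '{"travel":[[0.372,-0.278,0],[0.372,-0.278,0],[0.372,-0.278,0],[0.372,-0.278,0],[0.372,-0.278,0],[0.372,-0.278,0],[0.372,-0.278,0],[0.372,-0.278,0],[0.41,-0.4,0.02],[0.45,-0.5,0.04]],"spin":[0,0,0,0,0,0,0,0,0,0]}' 0 20; python3 go.py .453,.264,.10
```

```text
t: 1.73
tool_pos: [0.3963, -0.2245, 0.2039]
orientation: [3.106, 0.462, 0.002]
force: [1.2, 1.2, -1.2]
opening: 0.093
gripper_force: 0.0
t 1.73 pos [ 0.3963 -0.2245  0.2039] head 16.91 z [ 1.6e-03 -8.0e-04 -1.0e+00] F [ 1.16  1.25 -1.21] T [-0.004 -0.024 -0.005] open 0.093 g 0.0 q6 0.65
.453,.264,.10 [ 0.1962 -0.451   0.1036]
```

```bash
python3 -m inch '{"travel":[[0.18,-0.43,0.1],[0.18,-0.43,0.1],[0.18,-0.43,0.1],[0.18,-0.43,0.1],[0.18,-0.43,0.1],[0.18,-0.43,0.1],[0.18,-0.43,0.1],[0.18,-0.43,0.1],[0.18,-0.43,0.1],[0.18,-0.43,0.1]],"spin":[0,0,0,0,0,0,0,0,0,0]}'; python3 -m inch '{"travel":[[0,0,0],[0,0,0],[0,0,0],[0,0,0]],"spin":[0,0,0,0]}'>/dev/null;python3 go.py .453,.264,.0195
```

```text
t: 2.57
tool_pos: [0.4363, 0.1815, 0.1159]
orientation: [-3.107, -0.462, -0.002]
force: [0.4, -0.5, 0.4]
opening: 0.093
gripper_force: 0.0
t 2.9 pos [0.4367 0.1782 0.1163] head 16.83 z [ 6.e-04 -2.e-04 -1.e+00] F [ 0.12 -0.17 -1.19] T [ 0.01  -0.028  0.002] open 0.0933 g 0.0 q6 1.56
.453,.264,.0195 [ 0.0404 -0.0774  0.0968]
```

Move over, then straight down.

```bash
python3 -m inch '{"travel":[[0.02,-0.0385,0.03],[0.0405,-0.077,0.05],[0.0405,-0.077,0.05],[0.0405,-0.077,0.06],[0.0405,-0.077,0.075],[0.0405,-0.077,0.088],[0.0405,-0.077,0.088],[0.0405,-0.077,0.088]],"spin":[0,0,0,0,0,0,0,0]}'; python3 go.py .453,.264,.0195; python3 - <<'E'
from h import *
im,P=cloud("top"); cv2.imwrite("pics/t1.png",cv2.resize(im[206:306,208:308,::-1],(600,600),interpolation=2))
E
```

```text
t: 3.57
tool_pos: [0.4527, 0.2628, 0.0277]
orientation: [3.107, 0.458, -0.002]
force: [0.5, 0.2, 0.1]
opening: 0.0935
gripper_force: 0.0
t 3.57 pos [0.4527 0.2628 0.0277] head 16.77 z [-1.1e-03 -8.0e-04 -1.0e+00] F [0.48 0.22 0.14] T [ 0.007 -0.041  0.044] open 0.0935 g 0.0 q6 1.71
.453,.264,.0195 [ 0.0007 -0.001   0.0082]
```

View pics/t1.png

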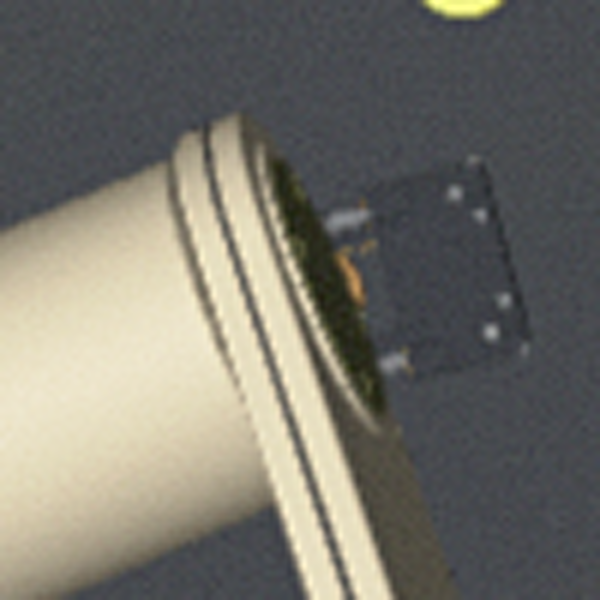

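```bash
python3 -m inch '{"travel":[[0.0007,-0.001,0.008],[0.0007,-0.001,0.008],[0.0007,-0.001,0.008]],"spin":[0,0,0]}'>/dev/null; python3 -m inch '{"travel":[[0,0,0],[0,0,0],[0,0,0],[0,0,0],[0,0,0],[0,0,0],[0,0,0]],"spin":[0,0,0,0,0,0,0]}' 1 15;python3 go.py .5917,.032,.10
```

```text
t: 4.45
tool_pos: [0.4531, 0.2659, 0.0199]
orientation: [-3.107, -0.461, -0.0]
force: [0.5, -0.4, -0.0]
opening: 0.0508
gripper_force: 0.0
t 4.45 pos [0.4531 0.2659 0.0199] head 16.89 z [ 0.  0. -1.] F [ 0.52 -0.39 -0.01] T [-0.005 -0.082  0.043] open 0.0508 g 0.0 q6 1.71
.5917,.032,.10 [ 0.0646  0.264  -0.0801]
```

```bash
python3 -m inch '{"travel":[[0,0,0],[0,0,0],[0,0,0]],"spin":[0,0,0]}' 1 15;python3 go.py .5917,.032,.10; python3 go.py .5917,.032,.10
```

```text
t: 4.7
tool_pos: [0.4532, 0.2658, 0.0199]
orientation: [3.108, 0.461, 0.0]
force: [-0.4, 0.3, -1.1]
opening: 0.031
gripper_force: 0.0
t 4.7 pos [0.4532 0.2658 0.0199] head 16.89 z [ 0. -0. -1.] F [-0.43  0.31 -1.14] T [0.    0.001 0.035] open 0.031 g 0.0 q6 1.71
.5917,.032,.10 [ 0.0646  0.264  -0.0801]
t 4.7 pos [0.4532 0.2658 0.0199] head 16.89 z [ 0. -0. -1.] F [-0.43  0.31 -1.14] T [0.    0.001 0.035] open 0.031 g 0.0 q6 1.71
.5917,.032,.10 [ 0.0646  0.264  -0.0801]
```

```bash
python3 -m inch '{"travel":[[0,0,0],[0,0,0],[0,0,0],[0,0,0],[0,0,0],[0,0,-0.04],[0,0,-0.08],[-0.04,0,-0.1],[-0.08,0,-0.1],[-0.12,0,-0.1]],"spin":[0,0,0,0,0,0,0,0,0,0]}' 0;python3 - <<'E'
from h import *
a,P=cloud("top"); b,Q=cloud("scene")
cv2.imwrite("pics/t2.png",np.hstack([cv2.resize(a[156:356,158:358,::-1],(400,400),interpolation=2),cv2.resize(b[70:270,260:460,::-1],(400,400),interpolation=2)]))
E
python3 go.py
```

```text
t: 5.53
tool_pos: [0.3387, 0.2312, 0.1218]
orientation: [-3.106, -0.46, -0.005]
force: [-0.4, -0.0, 0.7]
opening: 0.091
gripper_force: 0.0
t 5.63 pos [0.3323 0.2289 0.118 ] head 16.95 z [-0.0035 -0.0013 -1.    ] F [ 0.83  0.36 -0.38] T [-0.04   0.025 -0.005] open 0.0926 g 0.0 q6 1.75
```

View pics/t2.png

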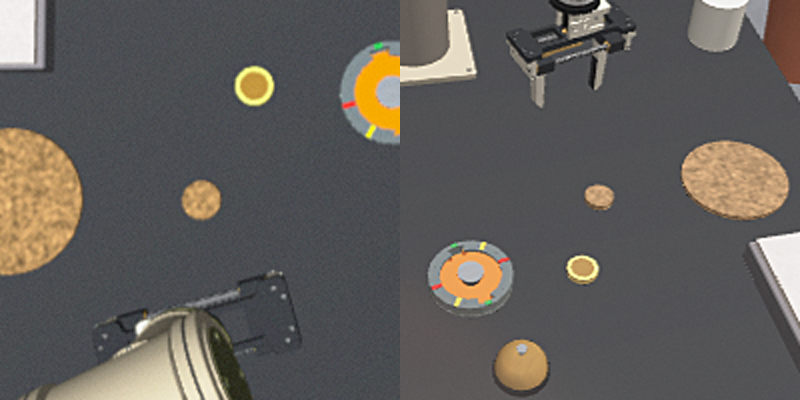

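```bash
python3 - <<'E'
from h import *
a,P=cloud("top"); hsv=cv2.cvtColor(a,cv2.COLOR_RGB2HSV).astype(int); yy,xx=np.mgrid[:400,:640]
m=(np.hypot(xx-258,yy-256)<16)&(hsv[...,1]>80)&(hsv[...,2]>60); print(cen(m),onplane("top",cen(m),.012),np.nanmedian(P[m],0))
s=robot.read_state(); r=R.from_rotvec(s["orientation"])
b,Q=cloud("scene"); i=optics.camera_info("scene"); K=np.array(i["camera_matrix"]);V=np.array(i["view"])
for y in(-.052,0,.052):
  for z in (0,.017):
    p=s["tool_pos"]+r.apply([0,y,z]); c=V[:3,:3]@p+V[:3,3]; print(y,z,(K@c/c[2])[:2].round(1),c[2])
c=b[60:140,300:390,::-1]; cv2.imwrite("pics/t3.png",cv2.resize(c,(720,640)[:1]+(600,),interpolation=2))
# points of gripper: fingers lowest
sel=Q[60:140,300:390].reshape(-1,3); f=sel[(sel[:,2]>.06)&(sel[:,2]<.17)&(np.hypot(sel[:,0]-.33,sel[:,1]-.23)<.12)]
for z in np.arange(.06,.17,.01):
  k=f[(f[:,2]>=z)&(f[:,2]<z+.01)]
  if len(k): print(round(z,2),len(k),k.mean(0).round(3),k[:,1].min().round(3),k[:,1].max().round(3))
E
python3 go.py
```

```text
[258.41883117 255.53246753] [[0.45364098 0.26411094 0.012     ]] [0.45367842 0.26464544 0.012467  ]
-0.052 0 [357.4 115.1] 1.2551862183484246
-0.052 0.017 [356.9 119.2] 1.2685092975469578
0 0 [343.6 119.6] 1.2402768755554203
0 0.017 [343.3 123.7] 1.2535999547539536
0.052 0 [329.5 124.2] 1.2253675327624158
0.052 0.017 [329.3 128.3] 1.238690611960949
0.12 4 [0.332 0.253 0.128] 0.184 0.278
0.13 26 [0.34  0.237 0.135] 0.172 0.289
0.14 32 [0.341 0.229 0.145] 0.169 0.29
0.15 36 [0.34  0.234 0.155] 0.168 0.29
0.16 33 [0.343 0.223 0.165] 0.168 0.289
t 5.73 pos [0.3379 0.231  0.1202] head 16.93 z [ 1.9e-03  9.0e-04 -1.0e+00] F [1.26 0.52 0.02] T [ 0.008 -0.044 -0.021] open 0.0931 g 0.0 q6 1.75
```

View pics/t3.png

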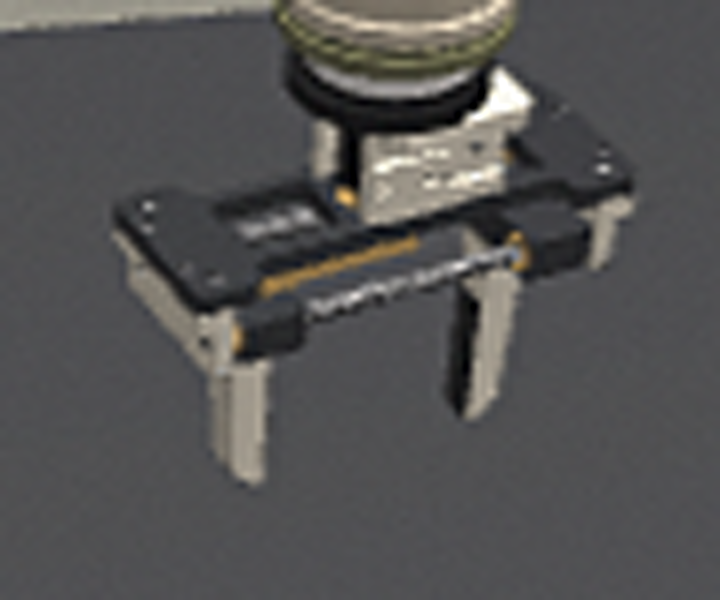

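```bash
python3 go.py .4536,.2641,.04; python3 -m inch '{"travel":[[0.04,0,0],[0.08,0,0],[0.12,0,0],[0.12,0,0.04],[0.12,0,0.08],[0.12,0,0.08],[0.12,0,0.08],[0.12,0,0.08]],"spin":[0,0,0,0,0,0,0,0]}'; python3 go.py .4536,.2641,.02
```

```text
t 5.73 pos [0.3379 0.231  0.1202] head 16.93 z [ 1.9e-03  9.0e-04 -1.0e+00] F [1.26 0.52 0.02] T [ 0.008 -0.044 -0.021] open 0.0931 g 0.0 q6 1.75
.4536,.2641,.04 [0.1202 0.002  0.0805]
t: 6.4
tool_pos: [0.4543, 0.2662, 0.0411]
orientation: [-3.107, -0.461, -0.001]
force: [0.5, -0.3, 1.4]
opening: 0.0929
gripper_force: 0.0
t 6.4 pos [0.4543 0.2662 0.0411] head 16.88 z [ 6.e-04  3.e-04 -1.e+00] F [ 0.46 -0.3   1.42] T [-0.034  0.044 -0.049] open 0.0929 g 0.0 q6 1.71
.4536,.2641,.02 [-0.0013  0.0018  0.0211]
```

```bash
python3 -m inch '{"travel":[[-0.001,0.002,0.02],[-0.001,0.002,0.026],[-0.001,0.002,0.030],[-0.001,0.002,0.032]],"spin":[0,0,0,0]}'; for i in 1 2 3; do python3 -m inch '{"travel":[[0,0,0.002],[0,0,0.002]],"spin":[0,0]}' | egrep 'pos|force:' ; done
```

```text
t: 6.73
tool_pos: [0.4535, 0.264, 0.0091]
orientation: [-3.107, -0.461, -0.002]
force: [-1.0, 0.3, -0.6]
opening: 0.0929
gripper_force: 0.0
tool_pos: [0.4532, 0.2639, 0.0066]
force: [-1.0, -0.2, 1.3]
gripper_force: 0.0
tool_pos: [0.453, 0.2638, 0.0042]
force: [-0.2, -0.8, -0.4]
gripper_force: 0.0
tool_pos: [0.4527, 0.2636, 0.0017]
force: [0.3, -0.0, 0.6]
gripper_force: 0.0
```

```bash
python3 -m inch '{"travel":[[0,0,0],[0,0,0],[0,0,0],[0,0,0],[0,0,0],[0,0,0],[0,0,0],[0,0,0],[0,0,0],[0,0,0]],"spin":[0,0,0,0,0,0,0,0,0,0]}' 1 15;python3 go.py
```

```text
t: 8.07
tool_pos: [0.4528, 0.2636, 0.0019]
orientation: [3.108, 0.461, 0.0]
force: [1.1, 0.4, 0.3]
opening: 0.047
gripper_force: 15.0
t 8.07 pos [0.4528 0.2636 0.0019] head 16.89 z [ 0. -0. -1.] F [1.12 0.39 0.34] T [ 0.008  0.031 -0.027] open 0.047 g 15.0 q6 1.71
```

```bash
python3 go.py .5917,.032,.06; python3 -m inch '{"travel":[[0,0,-0.02],[0,0,-0.06],[0.01,0.04,-0.06],[0.02,0.08,-0.06],[0.03,0.12,-0.06],[0.04,0.16,-0.06],[0.05,0.2,-0.06],[0.06,0.235,-0.06],[0.065,0.258,-0.06],[0.0655,0.2616,-0.06]],"spin":[0,0,0,0,0,0,0,0,0,0]}'; python3 -m inch '{"travel":[[0,0,0],[0,0,0],[0,0,0]],"spin":[0,0,0]}'>/dev/null; python3 go.py .5917,.032,.0345; python3 - <<'E'
from h import *
b,Q=cloud("scene"); a,P=cloud("top")
cv2.imwrite("pics/t4.png",np.hstack([cv2.resize(b[150:250,245:345,::-1],(400,400),interpolation=2),cv2.resize(a[150:250,304:404,::-1],(400,400),interpolation=2)]))
E
```

```text
t 8.07 pos [0.4528 0.2636 0.0019] head 16.89 z [ 0. -0. -1.] F [1.12 0.39 0.34] T [ 0.008  0.031 -0.027] open 0.047 g 15.0 q6 1.71
.5917,.032,.06 [ 0.0656  0.262  -0.0581]
t: 8.9
tool_pos: [0.5934, 0.0282, 0.0621]
orientation: [3.107, 0.455, 0.002]
force: [0.7, -0.9, -0.1]
opening: 0.0469
gripper_force: 15.0
t 9.15 pos [0.5907 0.0336 0.0616] head 16.95 z [-9.e-04  4.e-04 -1.e+00] F [-0.89  0.94 -0.79] T [ 0.006 -0.04   0.028] open 0.047 g 15.0 q6 1.24
.5917,.032,.0345 [0.0005 0.0019 0.0271]
```

View pics/t4.png

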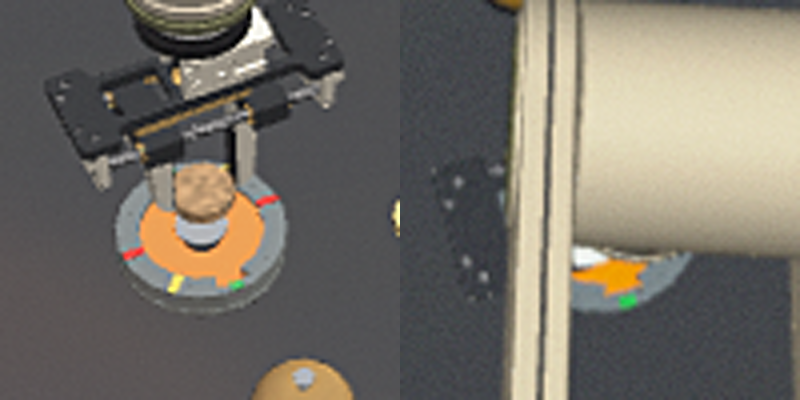

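```bash
cat > disc.py <<'E'
from h import *
b,Q=cloud("scene"); hsv=cv2.cvtColor(b,cv2.COLOR_RGB2HSV).astype(int)
m=np.zeros((400,640),bool); m[185:207,286:307]=1
z=np.nanmax(Q[m&(hsv[...,1]>70)][:,2]); 
f=m&(hsv[...,1]>60)&(Q[...,2]>z-.006)&(Q[...,2]<z+.01); p=Q[f]; print(f.sum(),"maxz",z,"med",np.median(p,0).round(4),"bbox mid",((p.min(0)+p.max(0))/2).round(4),"ext",np.ptp(p,axis=0).round(3))
for hh in (.073,): 
    print(onplane("scene",cen(f),np.median(p[:,2]))[0].round(4))
E
python3 disc.py; python3 go.py
```

```text
2 maxz 0.11306238978849326 med [0.5904 0.0581 0.111 ] bbox mid [0.5904 0.0581 0.111 ] ext [0.    0.    0.004]
[0.5904 0.0581 0.111 ]
t 9.3 pos [0.591  0.0336 0.0619] head 16.99 z [-2.e-04  2.e-04 -1.e+00] F [-0.41  0.4  -0.18] T [-0.065 -0.037 -0.025] open 0.0469 g 15.0 q6 1.24
```

```bash
cat > disc.py <<'E'
import sys; from h import *
b,Q=cloud("scene"); r=models.masks_of("scene",sys.argv[1])
for d in r[:2]:
    f=d["region"]; p=Q[f]; z=np.nanpercentile(p[:,2],80); g=f&(Q[...,2]>z-.004)&(Q[...,2]<z+.004)
    e=cv2.minEnclosingCircle(np.argwhere(g)[:,::-1].astype(np.float32))
    p=Q[g]; print(d["p"],f.sum(),g.sum(),cen(f).round(1),"top z",z.round(4),"mean",p.mean(0).round(4),"mid",((p.min(0)+p.max(0))/2).round(4),"ext",np.ptp(p,axis=0).round(3), "pix",onplane("scene",cen(g),z)[0].round(4))
E
python3 disc.py cork_disc; python3 go.py
```

```text
0.56 195 154 [295.5 198.1] top z 0.0727 mean [0.5927 0.035  0.0716] mid [0.5917 0.0361 0.0725] ext [0.049 0.042 0.008] pix [0.5936 0.0349 0.0727]
t 9.4 pos [0.5912 0.0333 0.062 ] head 16.97 z [ 1.e-04  1.e-04 -1.e+00] F [ 0.36 -0.7  -0.06] T [0.019 0.055 0.055] open 0.047 g 15.0 q6 1.24
```

```bash
python3 go.py .5915,.0317,.034;  python3 -m inch '{"travel":[[0,0.0017,0.01],[0,0.0017,0.02],[0,0.0017,0.025],[0,0.0017,0.027],[0,0.0017,0.0275],[0,0.0017,0.028],[0,0.0017,0.028]],"spin":[0,0,0,0,0,0,0]}'; python3 go.py .5915,.0317,.034; python3 disc.py cork_disc
```

```text
t 9.4 pos [0.5912 0.0333 0.062 ] head 16.97 z [ 1.e-04  1.e-04 -1.e+00] F [ 0.36 -0.7  -0.06] T [0.019 0.055 0.055] open 0.047 g 15.0 q6 1.24
.5915,.0317,.034 [-0.0002  0.0016  0.028 ]
t: 9.98
tool_pos: [0.5921, 0.0307, 0.034]
orientation: [-3.108, -0.461, -0.0]
force: [1.2, 0.5, -0.1]
opening: 0.0467
gripper_force: 15.0
t 9.98 pos [0.5921 0.0307 0.034 ] head 16.89 z [ 2.e-04  0.e+00 -1.e+00] F [ 1.16  0.53 -0.09] T [ 0.014 -0.007  0.015] open 0.0467 g 15.0 q6 1.24
.5915,.0317,.034 [-0.0003 -0.0012  0.    ]
0.53 202 156 [294.7 204.4] top z 0.0453 mean [0.5946 0.0317 0.0442] mid [0.5934 0.0327 0.0444] ext [0.048 0.044 0.006] pix [0.5955 0.0316 0.0453]
```

```bash
python3 -m inch '{"travel":[[-0.001,-0.0005,0.0005],[-0.001,-0.0005,0.001],[-0.001,-0.0005,0.001]],"spin":[0,0,0]}'; python3 -m inch '{"travel":[[0,0,0],[0,0,0],[0,0,0],[0,0,0],[0,0,0],[0,0,-0.03],[0,0,-0.06],[0,-0.04,-0.06],[0,-0.08,-0.06],[0,-0.12,-0.06]],"spin":[0,0,0,0,0,0,0,0,0,0]}' 0; python3 disc.py cork_disc; python3 go.py .5965,.203,.03
```

```text
t: 10.33
tool_pos: [0.5911, 0.0309, 0.0332]
orientation: [3.107, 0.461, 0.001]
force: [0.4, 0.2, 1.2]
opening: 0.0467
gripper_force: 15.0
t: 11.17
tool_pos: [0.5563, 0.1464, 0.094]
orientation: [-3.108, -0.458, -0.003]
force: [0.3, -0.3, 0.3]
opening: 0.0927
gripper_force: 0.0
0.55 195 158 [294.5 204. ] top z 0.045 mean [0.5935 0.031  0.0439] mid [0.5925 0.0313 0.0448] ext [0.049 0.046 0.008] pix [0.5944 0.0309 0.045 ]
0.17 636 198 [319.8 254. ] top z 0.0461 mean [0.7574 0.0792 0.0459] mid [0.7551 0.0803 0.0461] ext [0.05  0.05  0.008] pix [0.7576 0.0792 0.0461]
t 11.27 pos [0.5542 0.1507 0.093 ] head 17.15 z [-5.0e-04  1.9e-03 -1.0e+00] F [ 0.28 -0.47 -0.91] T [-0.021 -0.003  0.023] open 0.093 g 0.0 q6 1.45
.5965,.203,.03 [ 0.0558 -0.0374  0.0631]
```

```bash
python3 -m inch '{"travel":[[0.03,-0.02,0],[0.0555,-0.0373,0.01],[0.0555,-0.0373,0.02],[0.0555,-0.0373,0.04],[0.0555,-0.0373,0.06],[0.0555,-0.0373,0.063],[0.0555,-0.0373,0.063],[0.0555,-0.0373,0.063]],"spin":[0,0,0,0,0,0,0,0]}'; python3 go.py .5965,.203,.002
```

```text
t: 11.93
tool_pos: [0.5984, 0.1971, 0.0304]
orientation: [3.108, 0.461, -0.0]
force: [-0.1, -0.2, -0.2]
opening: 0.0931
gripper_force: 0.0
t 11.93 pos [0.5984 0.1971 0.0304] head 16.87 z [-1.e-04 -1.e-04 -1.e+00] F [-0.07 -0.19 -0.22] T [0.022 0.    0.01 ] open 0.0931 g 0.0 q6 1.51
.5965,.203,.002 [-0.0001 -0.0062  0.0284]
```

```bash
python3 - <<'E'
from h import *
a,P=cloud("top"); hsv=cv2.cvtColor(a,cv2.COLOR_RGB2HSV).astype(int); yy,xx=np.mgrid[:400,:640]
m=(np.hypot(xx-354,yy-202)<13)&(hsv[...,1]>60)&(P[...,2]>.038)&(P[...,2]<.052)
print(m.sum(),onplane("top",cen(m),.044))
E
```

```text
302 [[0.59236694 0.03126938 0.044     ]]
```

```bash
python3 -m inch '{"travel":[[0,-0.006,0.01],[0,-0.006,0.02],[0,-0.006,0.025],[0,-0.006,0.028],[0,-0.006,0.028]],"spin":[0,0,0,0,0]}'>/dev/null; python3 go.py; python3 -m inch '{"travel":[[0,0,0],[0,0,0],[0,0,0],[0,0,0],[0,0,0],[0,0,0],[0,0,0],[0,0,0]],"spin":[0,0,0,0,0,0,0,0]}' 1 20; python3 go.py .5915,.032,.075
```

```text
t 12.4 pos [5.954e-01 2.030e-01 4.000e-04] head 16.9 z [-2.2e-03 -6.0e-04 -1.0e+00] F [-1.17 -0.66 -0.97] T [0.027 0.032 0.012] open 0.093 g 0.0 q6 1.52
t: 13.07
tool_pos: [0.5966, 0.2033, 0.002]
orientation: [-3.108, -0.461, -0.0]
force: [-0.7, 0.5, 0.2]
opening: 0.0471
gripper_force: 20.0
t 13.07 pos [0.5966 0.2033 0.002 ] head 16.89 z [ 1.e-04  0.e+00 -1.e+00] F [-0.69  0.55  0.16] T [ 0.003 -0.029 -0.003] open 0.0471 g 20.0 q6 1.52
.5915,.032,.075 [-0.0546  0.1624 -0.073 ]
```

```bash
python3 -m inch '{"travel":[[0,0,-0.025],[0,0,-0.06],[-0.01,0.03,-0.073],[-0.02,0.06,-0.073],[-0.03,0.09,-0.073],[-0.04,0.12,-0.073],[-0.05,0.15,-0.073],[-0.0545,0.1622,-0.073],[-0.0545,0.1622,-0.073],[-0.0545,0.1622,-0.073]],"spin":[0,0,0,0,0,0,0,0,0,0]}'; python3 -m inch '{"travel":[[0,0,0],[0,0,0],[0,0,0],[0,0,0]],"spin":[0,0,0,0]}'>/dev/null;  python3 disc.py brass_disc; python3 go.py .5915,.032,.0465
```

```text
t: 13.9
tool_pos: [0.5915, 0.032, 0.0748]
orientation: [-3.107, -0.458, 0.0]
force: [0.1, -0.8, -1.5]
opening: 0.047
gripper_force: 20.0
0.46 175 149 [295.1 195.3] top z 0.0858 mean [0.5942 0.0345 0.0848] mid [0.594  0.0346 0.0854] ext [0.045 0.04  0.007] pix [0.5951 0.0344 0.0858]
t 14.33 pos [0.5915 0.033  0.0748] head 16.95 z [-1.e-04  1.e-04 -1.e+00] F [ 0.68  0.46 -0.17] T [ 0.056  0.043 -0.043] open 0.0467 g 20.0 q6 1.24
.5915,.032,.0465 [-0.0003  0.0009  0.0283]
```

```bash
python3 -m inch '{"travel":[[-0.0013,0.002,0.01],[-0.0013,0.002,0.02],[-0.0013,0.002,0.025],[-0.0013,0.002,0.027],[-0.0013,0.002,0.028],[-0.0013,0.002,0.0285],[-0.0013,0.002,0.0285],[-0.0013,0.002,0.0285]],"spin":[0,0,0,0,0,0,0,0]}'; python3 disc.py brass_disc; python3 go.py .5908,.031,.0455
```

```text
t: 15.0
tool_pos: [0.5912, 0.03, 0.0468]
orientation: [3.107, 0.461, 0.001]
force: [0.9, -0.2, -0.8]
opening: 0.0469
gripper_force: 20.0
0.57 176 146 [294.4 201.4] top z 0.0577 mean [0.5932 0.0314 0.0566] mid [0.5911 0.0315 0.0571] ext [0.046 0.041 0.007] pix [0.594  0.0313 0.0577]
t 15.1 pos [0.5912 0.0299 0.0468] head 16.89 z [ 7.e-04 -0.e+00 -1.e+00] F [-0.08  0.13 -0.46] T [ 0.047  0.032 -0.02 ] open 0.0469 g 20.0 q6 1.24
.5908,.031,.0455 [-0.     -0.0011  0.0013]
```

Aligned; lower the last ~1.2 mm and release.

```bash
python3 -m inch '{"travel":[[0,0,0.0005],[0,0,0.001],[0,0,0.0013],[0,0,0.0013]],"spin":[0,0,0,0]}'; python3 -m inch '{"travel":[[0,0,0],[0,0,0],[0,0,0],[0,0,0],[0,0,0],[0,0,-0.03],[0,0,-0.07],[0,0.04,-0.09],[0,0.08,-0.09],[0,0.12,-0.09]],"spin":[0,0,0,0,0,0,0,0,0,0]}' 0 40; python3 -m inch '{"travel":[[0,0.04,0],[0,0.08,0],[0,0.08,0]],"spin":[0.12,0.24,0.36]}'; python3 disc.py brass_disc; python3 - <<'E'
from h import *
a,P=cloud("top"); hsv=cv2.cvtColor(a,cv2.COLOR_RGB2HSV).astype(int); yy,xx=np.mgrid[:400,:640]
m=(np.hypot(xx-354,yy-202)<14)&(hsv[...,1]>60)&(P[...,2]>.05)&(P[...,2]<.065)
print(m.sum(),onplane("top",cen(m),.056))
E
python3 go.py .5155,-.2418,.10
```

```text
t: 15.43
tool_pos: [0.5911, 0.0299, 0.0453]
orientation: [3.107, 0.461, 0.001]
force: [-0.7, -0.0, -0.0]
opening: 0.0465
gripper_force: 20.0
t: 16.27
tool_pos: [0.6278, -0.0858, 0.1385]
orientation: [3.105, 0.465, 0.008]
force: [0.9, 0.2, -0.1]
opening: 0.0932
gripper_force: 0.0
t: 16.52
tool_pos: [0.6495, -0.1689, 0.1347]
orientation: [3.136, -0.12, 0.001]
force: [0.9, -0.8, -0.0]
opening: 0.0928
gripper_force: 0.0
0.69 195 159 [293.7 201.1] top z 0.0569 mean [0.5919 0.0296 0.056 ] mid [0.5913 0.0295 0.0563] ext [0.049 0.046 0.007] pix [0.5927 0.0295 0.0569]
307 [[0.59171434 0.03003864 0.056     ]]
t 16.67 pos [ 0.6487 -0.1618  0.1346] head -3.63 z [-7.e-04  7.e-04 -1.e+00] F [-0.52  1.34 -0.26] T [ 0.038 -0.043  0.032] open 0.093 g 0.0 q6 1.31
.5155,-.2418,.10 [-0.1278  0.0883  0.0346]
```

```bash
python3 -m inch '{"travel":[[-0.035,0.025,0],[-0.07,0.05,0],[-0.1,0.07,0.01],[-0.128,0.0885,0.02],[-0.128,0.0885,0.03],[-0.128,0.0885,0.03],[-0.128,0.0885,0.03],[-0.128,0.0885,0.03]],"spin":[0.03,0.066,0.066,0.066,0.066,0.066,0.066,0.066]}'; python3 go.py .5155,-.2418,.05; python3 - <<'E'
from h import *
b,Q=cloud("scene"); 
cv2.imwrite("pics/t5.png",cv2.resize(b[140:240,150:250,::-1],(600,600),interpolation=2))
im=cv2.imread("pics/top0.png"); P=np.load("top0.npy"); V=cv2.cvtColor(im,cv2.COLOR_BGR2HSV)[...,2]
yy,xx=np.mgrid[:400,:640]; m=(np.hypot(xx-468,yy-236)<16)&(V<60)&(P[...,2]>.055)
p=P[m]; print(np.median(p,0),onplane("top",cen(m),np.median(p[:,2])),onplane("top",[[469.19,221],[465.64,249.07]],.045))
E
```

```text
t: 17.33
tool_pos: [0.5168, -0.2404, 0.106]
orientation: [3.135, -0.2, 0.002]
force: [0.0, 0.1, 0.4]
opening: 0.0925
gripper_force: 0.0
t 17.33 pos [ 0.5168 -0.2404  0.106 ] head -7.32 z [ 1.4e-03 -3.0e-04 -1.0e+00] F [0.01 0.08 0.41] T [-0.012  0.052 -0.026] open 0.0925 g 0.0 q6 1.17
.5155,-.2418,.05 [-0.0011  0.0016  0.056 ]
[ 0.51558761 -0.23917436  0.06810732] [[ 0.51540088 -0.23973257  0.06810732]] [[ 0.54948823 -0.24814011  0.045     ]
 [ 0.48156163 -0.23926184  0.045     ]]
```

View pics/t5.png

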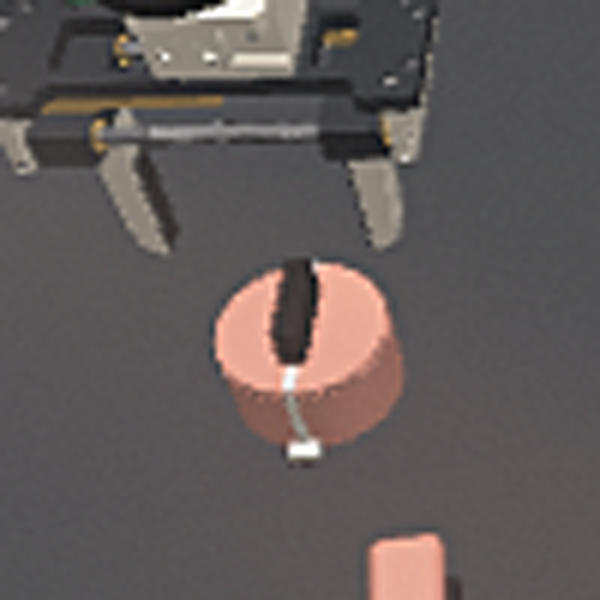

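```bash
python3 -m inch '{"travel":[[-0.001,0.0016,0.015],[-0.001,0.0016,0.035],[-0.001,0.0016,0.045],[-0.001,0.0016,0.052],[-0.001,0.0016,0.056],[-0.001,0.0016,0.056]],"spin":[0,0,0,0,0,0]}'; python3 go.py; python3 -m inch '{"travel":[[0,0,0],[0,0,0],[0,0,0],[0,0,0],[0,0,0],[0,0,0],[0,0,0],[0,0,0],[0,0,0],[0,0,0]],"spin":[0,0,0,0,0,0,0,0,0,0]}' 1 40;  python3 -m inch '{"travel":[[0,0,0],[0,0,0],[0,0,0],[0,0,0],[0,0,0]],"spin":[0,0,0,0,0]}' 1 58; python3 go.py .5917,.032,.13
```

```text
t: 17.88
tool_pos: [0.5142, -0.2424, 0.0485]
orientation: [-3.134, 0.205, 0.002]
force: [0.2, 0.3, 0.4]
opening: 0.093
gripper_force: 0.0
t 17.88 pos [ 0.5142 -0.2424  0.0485] head -7.47 z [-1.e-03  6.e-04 -1.e+00] F [0.2  0.3  0.39] T [0.021 0.084 0.013] open 0.093 g 0.0 q6 1.17
t: 18.72
tool_pos: [0.5142, -0.2428, 0.0491]
orientation: [-3.135, 0.206, 0.0]
force: [-0.0, -1.0, -0.2]
opening: 0.0311
gripper_force: 0.0
t: 19.13
tool_pos: [0.5142, -0.2429, 0.049]
orientation: [3.135, -0.206, 0.0]
force: [1.1, -0.8, -1.0]
opening: 0.0133
gripper_force: 58.0
t 19.13 pos [ 0.5142 -0.2429  0.049 ] head -7.52 z [-0.e+00 -1.e-04 -1.e+00] F [ 1.11 -0.82 -1.01] T [-0.125 -0.001 -0.003] open 0.0133 g 58.0 q6 1.17
.5917,.032,.13 [ 0.0408 -0.2827 -0.081 ]
```

```bash
python3 -m inch '{"travel":[[0,0,-0.015],[0,0,-0.04],[0,0,-0.07],[0.003,-0.02,-0.082],[0.008,-0.05,-0.082],[0.013,-0.085,-0.082],[0.018,-0.12,-0.082],[0.022,-0.155,-0.082],[0.027,-0.19,-0.082],[0.032,-0.22,-0.082]],"spin":[0,0,0,0,0,-0.088,-0.176,-0.264,-0.35,-0.438]}'; python3 go.py .5917,.032,.13
```

```text
t: 19.97
tool_pos: [0.5745, -0.0265, 0.1306]
orientation: [-3.103, -0.487, 0.001]
force: [0.2, 0.6, -3.2]
opening: 0.0136
gripper_force: 58.0
t 19.97 pos [ 0.5745 -0.0265  0.1306] head 17.85 z [-1.e-03  6.e-04 -1.e+00] F [ 0.17  0.63 -3.21] T [-0.044 -0.024  0.024] open 0.0136 g 58.0 q6 1.12
.5917,.032,.13 [ 0.0343 -0.0504  0.0006]
```

```bash
python3 -m inch '{"travel":[[0.015,-0.022,0],[0.028,-0.04,0],[0.034,-0.0495,0],[0.034,-0.0495,0],[0.034,-0.0495,0],[0.034,-0.0495,0]],"spin":[0,0,0,0,0,0]}'; python3 go.py .5917,.032,.10; python3 - <<'E'
from h import *
b,Q=cloud("scene"); a,P=cloud("top"); hsv=cv2.cvtColor(b,cv2.COLOR_RGB2HSV).astype(int)
cv2.imwrite("pics/t6.png",np.hstack([cv2.resize(b[150:250,245:345,::-1],(400,400),interpolation=2),cv2.resize(a[150:250,304:404,::-1],(400,400),interpolation=2)]))
print(optics.camera_info("scene")["camera_matrix"])
np.save("Q6.npy",Q)
# lid side/top points: 
m=np.zeros((400,640),bool); m[150:225,265:325]=1
h=m&((hsv[...,0]<9)|(hsv[...,0]>172))&(hsv[...,1]>60)&(hsv[...,2]>90)&(Q[...,2]>.08)&(Q[...,2]<.14)
p=Q[h]; t=h&(Q[...,2]>.119); side=p[p[:,2]<.116]
print(h.sum(),t.sum(),"deck z",np.median(Q[t][:,2]))
from scipy.optimize import least_squares
r=least_squares(lambda c:np.hypot(side[:,0]-c[0],side[:,1]-c[1])-.0425,[.59,.03],loss="soft_l1",f_scale=.002); print("axis",r.x,len(side),"zmin",np.percentile(side[:,2],[1,5]))
E
```

```text
t: 20.47
tool_pos: [0.5917, 0.0275, 0.1307]
orientation: [3.104, 0.479, -0.002]
force: [0.0, -0.6, -2.9]
opening: 0.0133
gripper_force: 58.0
t 20.47 pos [0.5917 0.0275 0.1307] head 17.54 z [-9.e-04 -5.e-04 -1.e+00] F [ 0.   -0.56 -2.86] T [-0.005 -0.043  0.002] open 0.0133 g 58.0 q6 1.22
.5917,.032,.10 [ 0.0014 -0.0044  0.0307]
[[380.56315213   0.         315.65993634]
 [  0.         380.56315213 199.46368974]
 [  0.           0.           1.        ]]
571 360 deck z 0.12601254402237
axis [0.59166175 0.02780717] 194 zmin [0.0823747  0.08581653]
```

View pics/t6.png

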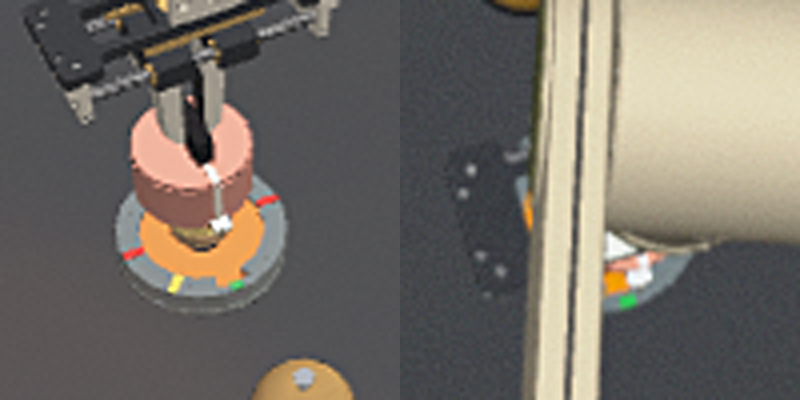

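```bash
python3 -m inch '{"travel":[[0.0014,-0.0042,0.005],[0.0014,-0.0042,0.015],[0.0014,-0.0042,0.025],[0.0014,-0.0042,0.035],[0.0014,-0.0042,0.042],[0.0014,-0.0042,0.046],[0.0014,-0.0042,0.048],[0.0014,-0.0042,0.048],[0.0014,-0.0042,0.048]],"spin":[0,0,0,0,0,0,0,0,0]}'; python3 go.py .5917,.032,.075; cat > axis.py <<'E'
from h import *
from scipy.optimize import least_squares
b,Q=cloud("scene"); hsv=cv2.cvtColor(b,cv2.COLOR_RGB2HSV).astype(int)
m=np.zeros((400,640),bool); m[150:235,265:325]=1
h=m&((hsv[...,0]<9)|(hsv[...,0]>172))&(hsv[...,1]>60)&(hsv[...,2]>90)&(Q[...,2]>.03)
dz=np.percentile(Q[h][:,2],75); t=h&(abs(Q[...,2]-dz)<.004); side=Q[h&(Q[...,2]<dz-.01)&(np.hypot(Q[...,0]-.592,Q[...,1]-.032)<.048)]
r=least_squares(lambda c:np.hypot(side[:,0]-c[0],side[:,1]-c[1])-.0425,[.59,.03],loss="soft_l1",f_scale=.002); print("deck",np.median(Q[t][:,2]).round(4),"axis",r.x.round(4),len(side))
w=m&(hsv[...,1]<50)&(hsv[...,2]>180)&(np.hypot(Q[...,0]-.592,Q[...,1]-.032)<.062)&(Q[...,0]>.61)
for zz in (dz,dz-.042):
    k=w&(abs(Q[...,2]-zz)<.006); d=Q[k][:,:2].mean(0)-r.x; print("white",k.sum(),np.degrees(np.arctan2(d[1],d[0])).round(1),np.hypot(*d).round(4))
E
python3 axis.py
```

```text
t: 21.32
tool_pos: [0.5925, 0.033, 0.0833]
orientation: [3.105, 0.48, 0.001]
force: [-0.2, 0.9, -2.4]
opening: 0.0132
gripper_force: 58.0
t 21.32 pos [0.5925 0.033  0.0833] head 17.58 z [ 4.e-04 -0.e+00 -1.e+00] F [-0.18  0.94 -2.39] T [0.044 0.06  0.011] open 0.0132 g 58.0 q6 1.23
.5917,.032,.075 [-0.0011  0.0007  0.0083]
deck 0.0792 axis [0.5924 0.0333] 174
white 10 17.5 0.0351
white 14 17.0 0.0478
```

```bash
python3 -m inch '{"travel":[[-0.001,0.0009,0.002],[-0.001,0.0009,0.004],[-0.001,0.0009,0.006],[-0.001,0.0009,0.008],[-0.001,0.0009,0.010],[-0.001,0.0009,0.012],[-0.001,0.0009,0.014],[-0.001,0.0009,0.014]],"spin":[0,0,0,0,0,0,0,0]}'; python3 go.py .5917,.032,.061; python3 axis.py
```

```text
t: 22.03
tool_pos: [0.5912, 0.0318, 0.0685]
orientation: [-3.105, -0.48, 0.001]
force: [-0.0, -0.6, -3.0]
opening: 0.0134
gripper_force: 58.0
t 22.03 pos [0.5912 0.0318 0.0685] head 17.58 z [-8.e-04  0.e+00 -1.e+00] F [-0.02 -0.59 -2.97] T [-0.032  0.016  0.029] open 0.0134 g 58.0 q6 1.23
.5917,.032,.061 [ 0.0005 -0.      0.0075]
deck 0.0642 axis [0.5913 0.0318] 127
white 11 18.1 0.035
white 12 19.3 0.0466
```

```bash
python3 -m inch '{"travel":[[0.0003,0,0.002],[0.0003,0,0.004],[0.0003,0,0.0055],[0.0003,0,0.007],[0.0003,0,0.008],[0.0003,0,0.0085],[0.0003,0,0.0085]],"spin":[0,0,0,0,0,0,0]}'; python3 go.py; python3 axis.py
```

```text
t: 22.67
tool_pos: [0.5921, 0.0319, 0.061]
orientation: [3.105, 0.48, 0.001]
force: [-1.5, 0.0, 1.6]
opening: 0.0131
gripper_force: 58.0
t 22.67 pos [0.5921 0.0319 0.061 ] head 17.58 z [ 5.e-04 -0.e+00 -1.e+00] F [-1.47  0.02  1.56] T [0.02  0.208 0.001] open 0.0131 g 58.0 q6 1.23
deck 0.0568 axis [0.592  0.0323] 83
white 10 17.4 0.0346
white 10 16.6 0.0455
```

```bash
python3 -m inch '{"travel":[[0,0,0.0005],[0,0,0.001],[0,0,0.001],[0,0,0.001]],"spin":[0,0,0,0]}'; python3 go.py
```

```text
t: 23.05
tool_pos: [0.5922, 0.0319, 0.061]
orientation: [3.105, 0.48, 0.001]
force: [-5.6, 0.6, 9.1]
opening: 0.0135
gripper_force: 58.0
t 23.05 pos [0.5922 0.0319 0.061 ] head 17.58 z [ 7.e-04 -1.e-04 -1.e+00] F [-5.56  0.64  9.08] T [ 0.012  0.99  -0.011] open 0.0135 g 58.0 q6 1.23
```

```bash
python3 -m inch '{"travel":[[0,0,-0.0008],[0,0,-0.0008],[0,0,-0.0008],[0,0,-0.0008],[0,0,-0.0008],[0,0,-0.0008],[0,0,-0.0008],[0,0,-0.0008],[0,0,-0.0008],[0,0,-0.0008]],"spin":[0,0.04,0.09,0.14,0.19,0.24,0.29,0.34,0.38,0.38]}'; python3 go.py; python3 axis.py
```

```text
t: 23.88
tool_pos: [0.5924, 0.0318, 0.061]
orientation: [3.139, -0.118, 0.002]
force: [-0.7, 0.4, 3.8]
opening: 0.013
gripper_force: 58.0
t 23.88 pos [0.5924 0.0318 0.061 ] head -4.3 z [ 1.2e-03 -1.0e-04 -1.0e+00] F [-0.74  0.45  3.8 ] T [0.021 0.142 0.061] open 0.013 g 58.0 q6 1.61
deck 0.0565 axis [0.5926 0.0317] 91
white 10 -2.8 0.0365
white 0 nan nanaxis.py:10: RuntimeWarning: Mean of empty slice.
  k=w&(abs(Q[...,2]-zz)<.006); d=Q[k][:,:2].mean(0)-r.x; print("white",k.sum(),np.degrees(np.arctan2(d[1],d[0])).round(1),np.hypot(*d).round(4))
  ret = um.true_divide(
```

```bash
python3 -m inch '{"travel":[[-0.0003,0,0],[-0.0003,0,0],[-0.0003,0,0],[-0.0003,0,0],[-0.0003,0,0],[-0.0003,0,0],[-0.0003,0,0],[-0.0003,0,0],[-0.0003,0,0],[-0.0003,0,0]],"spin":[0.05,0.1,0.15,0.2,0.25,0.3,0.34,0.38,0.41,0.41]}'; python3 -m inch '{"travel":[[0,0,0],[0,0,0],[0,0,0]],"spin":[0,0,0]}'>/dev/null; python3 go.py; python3 axis.py 2>/dev/null;python3 axis.py 2>/dev/null; python3 - <<'E'
from h import *
b,Q=cloud("scene"); a,P=cloud("top")
cv2.imwrite("pics/t7.png",np.hstack([cv2.resize(b[165:245,255:335,::-1],(400,400),interpolation=2),cv2.resize(a[162:242,314:394,::-1],(400,400),interpolation=2)]))
E
```

```text
t: 24.77
tool_pos: [0.5923, 0.0315, 0.061]
orientation: [3.05, -0.751, 0.003]
force: [0.1, -1.8, 5.6]
opening: 0.0135
gripper_force: 58.0
t 25.02 pos [0.5923 0.0316 0.061 ] head -27.6 z [ 1.5e-03 -5.0e-04 -1.0e+00] F [ 0.82 -2.38  5.51] T [-0.427 -0.186  0.166] open 0.0134 g 58.0 q6 2.02
deck 0.0567 axis [0.5924 0.0314] 87
white 12 -26.1 0.0341
white 0 nan nan
deck 0.0567 axis [0.5925 0.0314] 84
white 11 -26.2 0.0351
white 0 nan nan
```

View pics/t7.png

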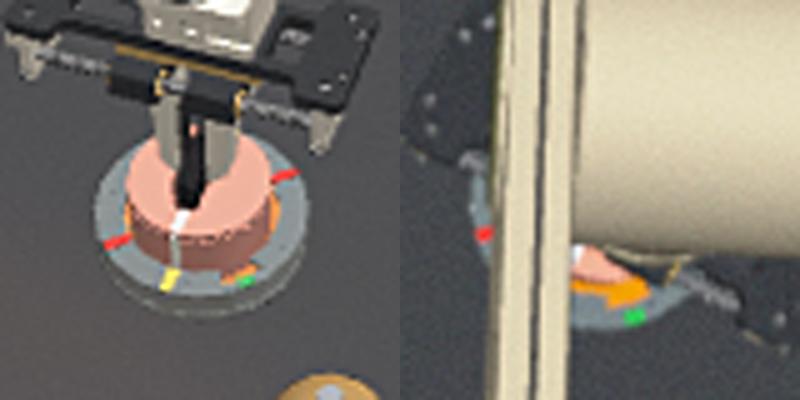

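```bash
python3 -m inch '{"travel":[[0,0,0],[0,0,0],[0,0,0],[0,0,0]],"spin":[0.015,0.03,0.035,0.035]}'; python3 -m inch '{"travel":[[0,0,0],[0,0,0],[0,0,0],[0,0,0],[0,0,0],[0,0,0]],"spin":[0,0,0,0,0,0]}'>/dev/null; python3 go.py; for i in 1 2 3; do python3 axis.py 2>/dev/null|head -2; done
```

```text
t: 25.55
tool_pos: [0.5923, 0.0315, 0.061]
orientation: [3.037, -0.803, 0.003]
force: [0.1, -2.6, 5.2]
opening: 0.0133
gripper_force: 58.1
t 26.05 pos [0.5923 0.0315 0.061 ] head -29.6 z [ 1.6e-03 -6.0e-04 -1.0e+00] F [ 0.69 -3.11  5.29] T [-0.393 -0.119  0.182] open 0.0135 g 58.1 q6 2.05
deck 0.0567 axis [0.5926 0.0313] 87
white 10 -28.8 0.0338
deck 0.0567 axis [0.5922 0.0313] 91
white 10 -28.2 0.0347
deck 0.0565 axis [0.5922 0.0313] 88
white 10 -29.1 0.0334
```

```bash
python3 -c "
from plant import close_job
print(close_job())"
```

```text
the job is handed in; nothing more can be done
None
```

The job is handed in at about 26 s: the cork disc sits about 1 mm off centre and the brass disc about 2 mm, and the lid went fully home and is held about 46° clockwise (yellow mark is at 45°, within about 1°), well short of the red marks.

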